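# Roll the pressing wheel into its sprung dock

### The arm

A 6-joint arm with a two-finger parallel gripper is mounted at the origin on the work surface. World frame = base frame: x ahead of the robot, y to its left, z up, the work surface at z = 0. Lengths are in m, angles in degrees, forces in N, time in s.
With the tool pointing down it reaches from about 0.375 to 0.9 m from the base axis. Payload 3.1 kg.
Tool frame: the origin (TCP) lies on the centre line of the jaws, within the pads' length; the fingertips stand 17 mm ahead of it and the grasp point (between the pads) lies 2 mm behind it; z points along the fingers, y is the line along which they close (so a half turn about z gives the same grasp; the last joint's range is limited). The gripper opens to 87 mm and grips with 3 to 60 N. Pads are 19 mm wide; open, the fingers measure 117 mm over their backs; the gripper's body (75 mm by 190 mm) begins 51 mm behind the grasp point.
Start: joints at [61.564, 30.224, 82.088, -0, 67.689, -10.227], TCP at [0.195, 0.594, 0.24] pointing down, gripper open.
Joint ranges: [-176.69, 176.69], [-43.24, 126.21], [12.49, 139.97], [-82, 262], [0, 151.66], [-163.58, 163.58]. Speed limits (degrees/s): [159.86, 159.86, 180, 180, 180, 180].

### API

Orientations are given as a 3x3 rotation matrix whose columns are the frame's x, y, z axes.
In Python, from rig import bot, imaging, finder gives the robot as it stands. The module is installed in compiled form; this text tells all that it offers.
- The arm moves only by the tool play_rows, never from a script. Its argument "motion" is a list that holds one entry, the list of rows, each a list of 6 numbers: the shift along the tool's x, y, z in normalised numbers (1 is 0.4 m), then the turn, a rotation vector about the tool's x, y, z in fractions of the full range, 1 being 90 degrees. In form: [[[dx, dy, dz, wx, wy, wz], ...]]. A call has 1 to 8 rows; each row is the pose to reach, as a shift and turn from the pose commanded when the call began, along the tool's axes at that moment; what a row does not reach only later rows make up. A row lasts 1/12 s, in which the tool goes at most 41.7 mm and 7.16 degrees, less where a joint would pass 70% of its speed; a pose out of reach is approached as far as the arm can. No shift or turn number may pass 1 either way. A call with a gripper value outside its range is refused whole. "fingers" is the finger opening in m, from 0 to 0.087, set as the call begins (left out, the last holds). The fingers move at their own pace and stop on an object; the grip force is fixed at half the most. Time passes only in rows, so rows that repeat a pose let the fingers close. It gives the time, the measured TCP pose, the force, the opening and the grip force at its end, in the units of the state.
- bot.read_state(): the state, without advancing time (a new reading comes with each control period).
- imaging.capture(name): name is "scene" or "top" or "wrist"; returns a dict with "frame" (420x560x3 uint8, red, green, blue), "camera_matrix" (3x3 intrinsics, pixels), "R" (3x3) and "t" (3): a world point X has camera coordinates R X + t. Camera axes: x right, y down, z forward; pixel columns grow to the right and rows downward; lengths in m; the calibration is good to about 2 mm. A picture is of the moment at which its call begins. There is no depth.
- bot.hand_in(): hands the job in; it is judged then, once.
Trained networks look in the newest picture that a camera, given by its name, has taken for a name from the list of things; names that differ only in an ending like _2 or _b are one class to them, and where a whole thing is asked for, a point or a joint stands for the part that bears it (a point fixed in the world has none). Each returns a list of dicts, best first, with "confidence" (0 to 1); they miss things now and then, are a little off and sometimes report something else, mostly with a low value. They report only what shows in the picture. A call takes as long as a camera call. They do not tell look-alikes from the thing itself.
- finder.recognise(camera, name): "at" ([x, y, z] in m, in world coordinates, good to about 4 mm: the middle of the surface that is visible of it).
- finder.outline_of(camera, name): "pixels" (420x560 bool, what is visible of it).
The state is a dict: "time_s": time; "joint_positions": joint angles; "qvel": joint speeds; "tau": joint torques, N m; "position": TCP position; "tcp_rot": TCP orientation; "force": force on the tool from outside, world axes, zero at the start; "moment": the same for the moment, N m; "opening": opening from 0.0 (shut) to 1.0 (fully open); "grasp_force": force on a finger pad.
Only numpy, scipy, OpenCV 4.12 (cv2) and the standard library are available. Lean on these libraries where they do the work, as an engineer would, in place of code of your own. Each camera call takes 0.05 s, during which the arm holds its last target. There are 200 camera calls.

### The job

Roll the rubber-tyred pressing wheel along the bench on its rim and into the blue dock, never lifting it, bearing down hard on it or letting it tip or fall flat. Ease it over the yellow catch and press it gently against the orange sprung buffer (never more than about 15 N on the spring) until the catch has sprung up behind it, then let go so that it stays locked there, and leave the jar, the beaker and the scissors where they are.

Things in the scene. Friction and masses are not known exactly. Their poses are not given: they have to be found in the camera images.
- axle: Axle of the pressing wheel, loose. Origin: the wheel's centre, 40 mm above the bench. y along the axle, x level in the wheel's plane at the start. At each end a flat-ended brass knob, 18 mm diameter, 10 mm long, 44 mm over both end faces: pinched there from above, the disc still turns freely between them. Axle and disc weigh 0.5 to 0.75 kg together.
- disc: Disc of the pressing wheel, 80 mm diameter, 22 mm thick, rubber tread, aluminium faces, turning freely on the axle. Origin at its centre, y along the axle, z through the red mark on the rim, which starts at the top. It stands freely on the bench and rolls away when nudged. Forcing it into bench or dock with over 60 N counts as damage.
- dock: Two aluminium rails fixed to the bench, 5 mm high, from x = -160 to 130 mm, y = 25 to 37 mm either side; origin on the bench midway between, x = the way the wheel rolls in, z up. On them a blue carriage (cheeks, catch, buffer) is clamped at a different place each time, up to 18 mm either way along x: not measured, to be felt. Figures below are for its middle place.
- mouth (a point): Mouth of the dock, fixed to the rails, 40 mm above the bench, at dock x = -140 mm, carriage in its middle place. Blue cheeks 12 mm high flare from about 45 mm apart here to a lane 27 mm wide from x = -105 to 20 mm. Roll in centred, the axle square to the lane.
- hinge (a point): Hinge of the yellow catch, carriage in its middle place (dock x = -76 mm, fixed to the rails). The catch, 46 mm long, slopes up from here along the lane; the wheel rolls over it and presses it flat, its centre rising about 6 mm as it passes and coming down again.
- home (a point): Wheel centre (40 mm above the bench) at first touch of the buffer, carriage in its middle place (at dock x = 0, fixed to the rails). The catch comes fully up about 4 mm farther in. The buffer's orange face is 40 mm ahead, 22 mm wide, 28 to 52 mm above the bench; the blue block behind it is 56 mm high.
- buffer (a joint): Travel of the orange buffer, m, 0 = free, growing as the wheel pushes it to the dock's +x. Spring 1.9 N per mm from zero. The locked wheel rests with the buffer pressed 2 to 6 mm; more than 8 mm (about 15 N) counts as too hard; it bottoms at 14 mm.
- catch (a joint): Angle of the yellow catch, rad: 0 = fully up (its tip 29 mm above the bench), 0.55 = pressed flat. A light spring raises it; a wheel coming back against the raised catch is held by it.
- pastejar: Amber paste jar with white lid, 60 mm in diameter, 65 mm high, beside the dock; origin at the centre of its underside. Leave alone.
- beaker: Clear beaker, 64 mm in diameter, 75 mm high, on the other side of the dock; origin at the centre of its underside. Leave alone.
- scissors: Red-handled scissors lying flat, 175 mm long, blades along +x of the body, handles to -x, 70 mm wide and 10 mm high; origin at the pivot, on the bench. Leave alone.
Not all that is in view belongs to the job. What is shaped like the axle but purple is not meant.

How it is judged (in metres and radians):
On the way, in this order (a step that is already met when the one before it is completed fails the run):
1. the wheel has rolled at least about half a turn on its rim towards the dock (red mark near the bottom) (angle between disc's own z axis and vertical above 2.5 rad and height (world z) of disc below 0.05 m and distance of disc from where it was at the start of the episode above 0.07 m).
2. the wheel is pressed into the buffer with the catch up behind it (value of joint buffer above 0.002 m and value of joint catch below 0.2 rad), for 0.2 s.
At the end, for the whole second after the job is handed in: The wheel stands on its rim in the dock (centre below 44 mm, axle within 0.2 rad of the dock's y), locked between the raised catch (within 0.2 rad of fully up) and the buffer, which it keeps pressed by 1.5 to 7 mm; all at rest and released (value of joint buffer between 0.0015 and 0.007 m and value of joint catch below 0.2 rad and x of disc in the frame of dock between -0.018 and 0.03 m and angle between the y axis of disc and the y axis of dock, either way round below 0.2 rad and height (world z) of disc below 0.044 m and linear speed of axle below 0.01 m/s and angular speed of disc below 0.2 rad/s); the robot touches nothing.
It fails at once if the wheel is lifted off the bench (centre above 55 mm) (height (world z) of disc above 0.055 m).
It fails at once if the wheel leans over by more than 20 degrees (angle between disc's own y axis and vertical below 1.22 rad or angle between disc's own y axis and vertical above 1.92 rad).
It fails at once if the buffer spring is pressed too hard (beyond 8 mm, about 15 N) (value of joint buffer above 0.008 m).
It fails at once if the wheel is forced hard into the bench, catch or cheeks (more than 60 N) (contact force between disc and anything else above 60 N).
It fails at once if a bystander is moved by more than 15 mm (distance of any of pastejar, beaker, scissors from where it was at the start of the episode above 0.015 m).
It also fails if it takes over 72 s, if anything falls off the work surface, if the arm or the gripper's body presses on something with over 40 N, if the wrist force passes 120 N, or if a joint passes its speed limit or range.

## Working session

There is one attempt and no reset: what is moved stays moved. The work goes in short steps, Python scripts to look and compute and a tool call to move; the robot and the scene stay as the last step left them, time stands still between calls to the robot, and variables do not carry over. Pictures are saved under pics/ and viewed, at most 10 in all, crops included, and the job is handed in when it is done.

Besides the shell and the picture viewer there is one more tool, called after "Emit:" by a JSON object that holds its "method" and its "body", one argument or row to a line. play_rows: Moves the arm, as the interface text tells. Its arguments: {"type":"object","properties":{"motion":{"type":"array"},"fingers":{"type":"number"}},"required":["motion"]}

```bash
mkdir -p pics; cat > h.py <<'E'
import numpy as np, cv2
from rig import bot, imaging, finder
def pix(c,X):
    p=c["camera_matrix"]@(c["R"]@np.array(X)+c["t"]); return p[:2]/p[2]
def ray(c,uv,z):
    d=c["R"].T@np.linalg.solve(c["camera_matrix"],[uv[0],uv[1],1.]); o=-c["R"].T@c["t"]
    return o+d*(z-o[2])/d[2]
def save(c,f): cv2.imwrite("pics/"+f,c["frame"][:,:,::-1])
E
python3 - <<'E'
from h import *
np.set_printoptions(precision=4,suppress=True)
cs={n:imaging.capture(n) for n in("scene","top")}
for n,c in cs.items():
    save(c,n+".png")
    for k in("axle","disc","dock","hinge","buffer","catch","pastejar","beaker","scissors"):
        for r in finder.recognise(n,k)[:3]: print(n,k,np.array(r["at"]),round(r["confidence"],2),pix(c,r["at"]).round())
s=bot.read_state();print(s)
E
```

```text
scene axle [ 0.3888 -0.2888  0.0518] 0.93 [144. 225.]
scene axle [ 0.6349 -0.2505  0.0577] 0.79 [200. 289.]
scene axle [ 0.5137 -0.2501  0.0534] 0.74 [179. 253.]
scene disc [ 0.3904 -0.2901  0.0531] 0.98 [144. 225.]
scene disc [ 0.6348 -0.252   0.063 ] 0.8 [200. 288.]
scene disc [ 0.5145 -0.2499  0.0509] 0.74 [180. 254.]
scene dock [0.5153 0.1355 0.0065] 0.85 [323. 211.]
scene hinge [0.5159 0.134  0.0101] 0.81 [322. 210.]
scene hinge [0.4016 0.1846 0.0401] 0.43 [316. 171.]
scene buffer [0.5023 0.1706 0.047 ] 0.68 [332. 192.]
scene catch [0.6373 0.1648 0.0541] 0.64 [362. 223.]
scene catch [0.5061 0.0715 0.0208] 0.46 [300. 213.]
scene catch [0.3988 0.1837 0.0424] 0.41 [315. 170.]
scene pastejar [0.3993 0.1824 0.0395] 0.63 [314. 171.]
scene beaker [0.6359 0.1641 0.0541] 0.56 [362. 223.]
scene scissors [ 0.7295 -0.1423  0.0112] 0.59 [268. 314.]
scene scissors [0.5131 0.1349 0.0071] 0.41 [322. 210.]
top axle [ 0.3802 -0.276   0.0678] 0.87 [414. 296.]
top axle [ 0.4949 -0.2446  0.0719] 0.69 [396. 237.]
top axle [ 0.6076 -0.2353  0.0742] 0.68 [389. 181.]
top disc [ 0.3788 -0.2769  0.0732] 0
[... 286 characters left out ...]
754 0.1877 0.0655] 0.96 [177. 300.]
top beaker [0.6366 0.176  0.0366] 0.81 [188. 173.]
top scissors [ 0.7168 -0.1354  0.0065] 0.72 [334. 138.]
{'time_s': 1.0, 'joint_positions': array([ 61.5646,  30.2209,  82.0879,   0.0008,  67.6888, -10.2289]), 'qvel': array([ 0.0215, -0.0431,  0.0456,  0.0592,  0.0131,  0.0291]), 'tau': array([ -0.0008, -44.0021, -17.6988,   0.0634,   0.0505,   0.    ]), 'position': array([0.1953, 0.5937, 0.2396]), 'tcp_rot': array([[-0.9499,  0.3124,  0.    ],
       [ 0.3124,  0.9499,  0.    ],
       [ 0.    ,  0.    , -1.    ]]), 'force': array([-0.6832, -0.0514, -0.1975]), 'moment': array([-0.0218,  0.0107, -0.0558]), 'grasp_force': 0.0, 'opening': 0.999825948624701}
```

View pics/top.png

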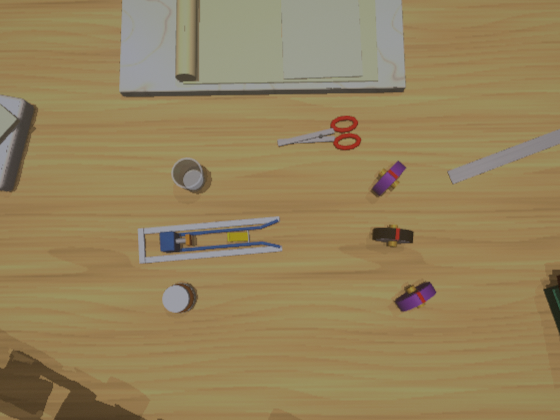

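View pics/scene.png

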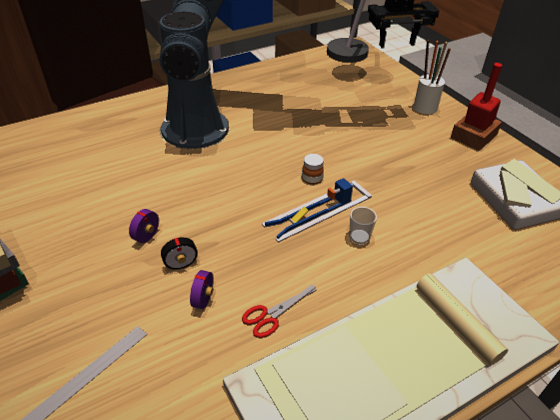

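The wheel-like things in the top view are two purple ones at (389,179) and (415,297), and a black-tyred one with brass knobs at (393,237). The last one fits the description. The dock runs from its mouth at about (280,235) to its end at about (142,245), with the catch at (238,237) and the orange buffer at (190,240). Next I'll check the choice in one close crop, together with the dock.

```bash
python3 - <<'E'
from h import *
np.set_printoptions(precision=4,suppress=True)
c=imaging.capture("top");f=c["frame"]
A=cv2.resize(f[205:270,130:290],(800,325),interpolation=cv2.INTER_CUBIC)
B=cv2.resize(f[212:262,363:423],(318,265),interpolation=cv2.INTER_CUBIC)
s=imaging.capture("scene");g=s["frame"]
C=cv2.resize(g[228:278,150:210],(318,265),interpolation=cv2.INTER_CUBIC)
o=np.zeros((590,800,3),np.uint8);o[:325]=A;o[325:,:318]=B;o[325:,320:638]=C
cv2.imwrite("pics/crop.png",o[:,:,::-1])
hsv=cv2.cvtColor(f,cv2.COLOR_RGB2HSV)
# yellow catch, orange, blue in dock window
w=np.zeros(f.shape[:2],bool);w[205:270,130:290]=1
blue=w&(hsv[...,0]>100)&(hsv[...,0]<125)&(hsv[...,1]>120)
yel=w&(hsv[...,0]>24)&(hsv[...,0]<34)&(hsv[...,1]>180)
org=w&(hsv[...,0]<13)&(hsv[...,1]>170)
wh=w&(hsv[...,1]<70)&(hsv[...,2]>120)
for n,m,z in(("blue",blue,.012),("yel",yel,.015),("org",org,.052),("white",wh,.005)):
    v,u=np.nonzero(m)
    if len(u): 
        r=cv2.minAreaRect(np.c_[u,v].astype(np.float32)); b=cv2.boxPoints(r); print(n,len(u),[ray(c,p,z)[:2].round(4) for p in b])
# knob pixels (brass) around the black wheel
print("top cam pos",-c["R"].T@c["t"],"scene",-s["R"].T@s["t"], ray(c,(100,100),0)[:2]-ray(c,(101,100),0)[:2])
E
```

```text
blue 525 [array([0.5145, 0.2393]), array([ 0.5387, -0.0081]), array([ 0.4837, -0.0136]), array([0.4596, 0.2322])]
yel 152 [array([0.512 , 0.0934]), array([0.5115, 0.0534]), array([0.4968, 0.0534]), array([0.4972, 0.0933])]
white 2041 [array([0.5263, 0.2911]), array([ 0.5489, -0.0139]), array([ 0.4731, -0.0195]), array([0.4506, 0.2825])]
top cam pos [ 0.4184 -0.0228  1.0247] scene [ 1.2742 -0.4388  0.8968] [0.     0.0022]
```

View pics/crop.png

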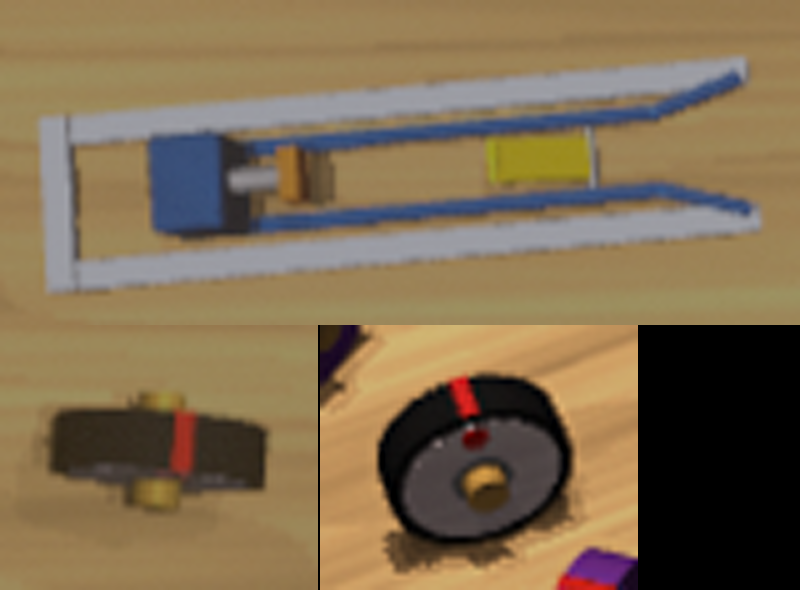

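Black wheel confirmed: brass knobs at crop (160,398) and (155,495), i.e. (393,226) and (392,244). The rails' outer corners lie at (279,217), (282,251), (138,229) and (140,263).

```bash
cat >> h.py <<'E'
from scipy.spatial.transform import Rotation as Ro
def delta(pos,yaw):
    "shift in tool axes + turn about tool z, to reach pos with tool-y (closing line) at world yaw deg, tool down"
    s=bot.read_state();R=s["tcp_rot"];a=np.radians(yaw)
    y=np.array([np.cos(a),np.sin(a),0]);z=np.array([0,0,-1.]);T=np.c_[np.cross(y,z),y,z]
    return (R.T@(np.array(pos)-s["position"])).round(4), Ro.from_matrix(R.T@T).as_rotvec(degrees=True).round(2)
E
python3 - <<'E'
from h import *
np.set_printoptions(precision=4,suppress=True)
c=imaging.capture("top")
A=lambda x,y:(130+x/5-.4,205+y/5-.4)
B=lambda x,y:(363+x/5.3-.4,212+(y-325)/5.3-.4)
P=lambda q,z:ray(c,q,z)[:2]
n=P(B(155,510),.036);f=P(B(161,391),.047)
print("knob near",n,"far",f,np.linalg.norm(f-n),"c",(n+f)/2,"yaw",np.degrees(np.arctan2(*(f-n)[::-1])))
# tread line ends at z~.04 silhouettes
for a,b in(((55,412),(265,425)),((50,470),(265,488))): 
    d=P(B(*a),.05)-P(B(*b),.05); print("tread heading (deg from +y toward +x)",np.degrees(np.arctan2(d[0],d[1])))
ru,rl=P(A(745,58),.005),P(A(762,230),.005);lu,ll=P(A(40,118),.005),P(A(48,292),.005)
m=(ru+rl)/2;e=(lu+ll)/2;d=(e-m);L=np.linalg.norm(d);d/=L
print("rail mouth",m,"end",e,"L",L,"w",np.linalg.norm(ru-rl),np.linalg.norm(lu-ll),"dock yaw",np.degrees(np.arctan2(d[1],d[0])))
o=m+.16*d
print("dock origin",o)
# carriage cues in dock x
nrm=np.array([-d[1],d[0]])
for n,p,z,nom in(("buf face",(303,172),.052,.040),("hinge",(594,158),.005,-.076),("catch tip",(488,160),.029,None),("lane start u",(655,113),.012,-.105),("lane start l",(665,188),.012,-.105),("cheek tip u",(742,76),.012,-.14),("cheek tip l",(752,210),.012,-.14),("block front top",(222,180),.056,None)):
    q=P(A(*p),z)-o; print(n,"x",q@d,"y",q@nrm,"nom",nom)
E
```

```text
knob near [ 0.4786 -0.2442] far [ 0.5235 -0.2458] 0.044914376734747775 c [ 0.501 -0.245] yaw -2.1328293529206572
tread heading (deg from +y toward +x) 4.230498616169015
tread heading (deg from +y toward +x) 5.454461684274415
rail mouth [ 0.511  -0.0165] end [0.4884 0.2849] L 0.30226585655488897 w 0.0735366797511873 0.07412751835826045 dock yaw 94.28358180161923
dock origin [0.499 0.143]
buf face x 0.022767652205515812 y 9.615174692628086e-05 nom 0.04
hinge x -0.09209539716222225 y 0.00029240025887660673 nom -0.076
catch tip x -0.04981363400009046 y -0.0004765394784941811 nom None
lane start u x -0.11970186803183804 y -0.015846631298677263 nom -0.105
lane start l x -0.12134600616802285 y 0.01609883562077198 nom -0.105
cheek tip u x -0.1576230477022892 y -0.028344610576707015 nom -0.14
cheek tip l x -0.15699282209239604 y 0.02843991864168286 nom -0.14
block front top x 0.05485666553289286 y 0.000895070065296294 nom None
```

Cues agree that the carriage sits about 16.5 mm toward the mouth. First I'll hover over the wheel and refine with the wrist camera.

```bash
python3 -c "
from h import *
print(delta([.501,-.245,.17],-4))"
```

```text
(array([-0.5525, -0.7012,  0.0696]), array([ 0.  ,  0.  , 75.79]))
```

Careful with the scale: shifts go in shares of 0.4 m and turns go in shares of 90 degrees. That gives: -0.3 m is -0.75, -0.27 m is -0.675, 56 degrees is 0.6222.

Emit:
{"method": "play_rows", "body": {
  "motion": [
    [[-0.1,-0.05,0,0,0,0.0778],[-0.2,-0.1,0,0,0,0.1556],[-0.3,-0.15,0,0,0,0.2333],[-0.4,-0.2,0,0,0,0.3111],[-0.5,-0.25,0,0,0,0.3889],[-0.6,-0.3,0,0,0,0.4667],[-0.675,-0.35,0,0,0,0.5444],[-0.75,-0.4,0,0,0,0.6222]]
  ]
}}

```text
time_s: 1.82
position: [0.4274, 0.352, 0.2398]
tcp_rot: [[-0.266, 0.964, 0.001], [0.964, 0.266, 0.001], [0.0, 0.001, -1.0]]
force: [1.6, 0.4, 0.1]
opening: 1.001
grasp_force: 0.0
```

```bash
python3 -c "
from h import *
s=bot.read_state();print(s['position'],s['time_s'],delta([.501,-.245,.17],-4))"
```

```text
[0.42738062 0.35199935 0.23979457] 1.8167 (array([-0.5951, -0.0881,  0.0695]), array([ 0.06, -0.03, 19.45]))
```

Converted, -0.32 m is -0.8, -0.03 m is -0.075, 19.5 degrees is 0.2167.

Emit:
{"method": "play_rows", "body": {
  "motion": [
    [[-0.1,-0.015,0,0,0,0.0556],[-0.2,-0.03,0,0,0,0.1111],[-0.3,-0.045,0,0,0,0.1667],[-0.4,-0.06,0,0,0,0.2167],[-0.5,-0.075,0,0,0,0.2167],[-0.6,-0.09,0,0,0,0.2167],[-0.7,-0.105,0,0,0,0.2167],[-0.8,-0.12,0,0,0,0.2167]]
  ]
}}

```text
time_s: 2.48
position: [0.4668, 0.0305, 0.2399]
tcp_rot: [[0.065, 0.998, 0.001], [0.998, -0.065, -0.0], [-0.0, 0.001, -1.0]]
force: [0.5, 0.4, 0.4]
opening: 1.001
grasp_force: 0.0
```

```bash
python3 -c "
from h import *
s=bot.read_state();print(s['position'],s['time_s'],delta([.501,-.245,.17],-4))"
```

```text
[0.46676675 0.03052471 0.23988166] 2.4833 (array([-0.2727,  0.0519,  0.0699]), array([0.05, 0.  , 0.3 ]))
```

Converted, -0.272 m is -0.68, 0.05 m is 0.125.

Emit:
{"method": "play_rows", "body": {
  "motion": [
    [[-0.1,0.02,0.025,0,0,0],[-0.2,0.04,0.05,0,0,0],[-0.3,0.06,0.075,0,0,0],[-0.4,0.08,0.1,0,0,0],[-0.5,0.1,0.125,0,0,0],[-0.5875,0.115,0.15,0,0,0],[-0.6625,0.1275,0.175,0,0,0],[-0.68,0.13,0.175,0,0,0]]
  ]
}}

```text
time_s: 3.15
position: [0.5015, -0.2477, 0.1681]
tcp_rot: [[0.069, 0.998, 0.001], [0.998, -0.069, -0.002], [-0.002, 0.001, -1.0]]
force: [0.0, 0.9, 0.5]
opening: 1.0
grasp_force: 0.0
```

```bash
python3 -c "
from h import *
c=imaging.capture('wrist');save(c,'w1.png')
s=bot.read_state();print(s['position'],s['time_s'],s['tcp_rot'].round(3),pix(c,s['position']),-c['R'].T@c['t'])
for k in('axle','disc'):
  for r in finder.recognise('wrist',k)[:2]: print(k,r['at'],r['confidence'],pix(c,r['at']))
"
```

```text
[ 0.50148799 -0.24668705  0.16870852] 3.2 [[ 0.069  0.998  0.001]
 [ 0.998 -0.069 -0.001]
 [-0.001  0.001 -1.   ]] [279.9865603  260.61509331] [ 0.50547725 -0.18107441  0.31268357]
axle [0.3759, -0.2657, 0.0464] 0.82 [144.03223384 232.10160986]
axle [0.6134, -0.2368, 0.0689] 0.73 [416.77462478 188.45448154]
disc [0.6134, -0.2354, 0.0776] 0.6 [421.70090715 188.86165062]
disc [0.4993, -0.2372, 0.0784] 0.59 [276.01393186 201.08715431]
```

View pics/w1.png

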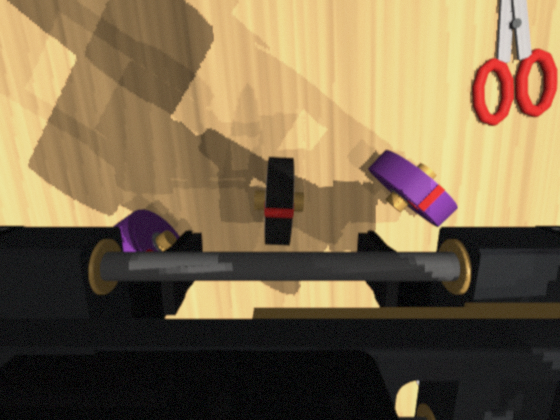

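The wrist view shows the black wheel upright at about (280,201), knobs at (260,200) and (299,202), and purple ones at (150,232) and (415,188). The fingers need narrowing to clear those.

```bash
python3 - <<'E'
from h import *
c=imaging.capture('wrist');f=c['frame']
hsv=cv2.cvtColor(f,cv2.COLOR_RGB2HSV)
w=np.zeros(f.shape[:2],bool);w[150:250,245:318]=1
dark=w&(hsv[...,2]<60)
# brass: saturated orange/yellow next to the disc rows
for v in range(190,213,3): print(v,f[v,248:312:4].tolist())
v,u=np.nonzero(dark); print(u.min(),u.max(),v.min(),v.max())
for vv in(165,180,195,225,238):
    uu=np.nonzero(dark[vv])[0]; print(vv,uu.min(),uu.max())
P=lambda q,z:ray(c,q,z)[:2].round(4)
print("knobs",P((257,200.5),.042),P((303,201.5),.042), "top", P((280,201),.04))
print("disc ends z.04", P((281,157),.04),P((279,245),.04))
s=bot.read_state();print(s['position'],s['time_s'])
E
```

```text
190 [[100, 81, 55], [99, 80, 55], [97, 78, 52], [93, 75, 50], [97, 79, 54], [62, 53, 46], [16, 17, 15], [16, 8, 4], [18, 23, 16], [20, 22, 22], [22, 23, 22], [19, 15, 19], [100, 83, 61], [115, 92, 63], [135, 111, 74], [127, 102, 70]]
193 [[100, 82, 55], [101, 82, 58], [99, 80, 54], [94, 77, 53], [103, 85, 58], [62, 56, 48], [25, 24, 23], [21, 22, 23], [20, 18, 16], [21, 20, 21], [15, 11, 9], [14, 10, 15], [100, 82, 56], [119, 96, 66], [137, 113, 76], [127, 102, 69]]
196 [[99, 80, 52], [102, 84, 56], [96, 80, 52], [84, 65, 36], [85, 68, 40], [47, 43, 36], [25, 23, 21], [24, 14, 22], [15, 12, 14], [8, 7, 11], [15, 8, 10], [19, 20, 19], [113, 93, 64], [128, 103, 68], [133, 106, 73], [122, 101, 66]]
199 [[115, 92, 63], [99, 81, 52], [98, 79, 46], [99, 77, 41], [95, 75, 37], [52, 45, 40], [18, 21, 20], [28, 27, 26], [18, 19, 18], [18, 16, 10], [21, 19, 18], [15, 16, 11], [81, 63, 37], [87, 67, 34], [97, 79, 47], [127, 101, 69]]
202 [[116, 94, 64], [101, 81, 56], [102, 81, 48], [103, 80, 42], [101, 81, 42], [45, 40, 36], [20, 15, 21], [15, 21, 22], [19, 17, 18], [18, 17, 17], [22, 22, 21],
[... 321 characters left out ...]
17, 93, 64], [103, 84, 57], [113, 88, 49], [101, 77, 40], [100, 80, 40], [35, 32, 29], [23, 20, 18], [16, 13, 18], [14, 15, 13], [20, 21, 22], [20, 14, 18], [22, 18, 15], [109, 87, 49], [111, 86, 44], [115, 91, 51], [130, 106, 73]]
211 [[115, 92, 62], [100, 82, 55], [107, 84, 46], [94, 74, 38], [95, 75, 40], [27, 19, 20], [22, 22, 22], [22, 24, 24], [16, 18, 11], [14, 14, 13], [14, 5, 3], [15, 15, 16], [101, 77, 44], [102, 80, 44], [112, 88, 54], [129, 104, 69]]
267 295 164 249
165 270 293
180 269 295
195 268 294
225 267 292
238 267 291
knobs [ 0.4801 -0.2388] [ 0.5218 -0.2425] top [ 0.5009 -0.2411]
disc ends z.04 [ 0.5044 -0.2012] [ 0.4972 -0.284 ]
[ 0.50062519 -0.24129632  0.16965077] 3.35
```

Converted, 0.127 m is 0.3175, 0.122 m is 0.305, 1 degrees is 0.0111.

Emit:
{"method": "play_rows", "body": {
  "motion": [
    [[-0.0025,0,0.05,0,0,0.0111],[-0.005,0,0.1125,0,0,0.0111],[-0.005,0,0.175,0,0,0.0111],[-0.005,0,0.225,0,0,0.0111],[-0.005,0,0.2625,0,0,0.0111],[-0.005,0,0.2875,0,0,0.0111],[-0.005,0,0.305,0,0,0.0111],[-0.005,0,0.3175,0,0,0.0111]]
  ],
  "fingers": 0.06
}}

```text
time_s: 4.02
position: [0.5012, -0.2433, 0.0426]
tcp_rot: [[0.081, 0.997, 0.0], [0.997, -0.081, 0.0], [0.0, 0.0, -1.0]]
force: [0.4, 0.3, -0.1]
opening: 0.694
grasp_force: 0.0
```

```bash
python3 - <<'E'
from h import *
c=imaging.capture('wrist');save(c,'w2.png');s=bot.read_state()
print(s['position'],s['time_s'],s['force'],s['opening']*.087, delta([.501,-.243,.042],-5))
E
```

```text
[ 0.50093812 -0.24341415  0.04203156] 4.0667 [0.23186898 0.53909423 0.16389083] 0.06058189801232595 (array([0.0004, 0.    , 0.    ]), array([-0.03, -0.02,  0.36]))
```

View pics/w2.png

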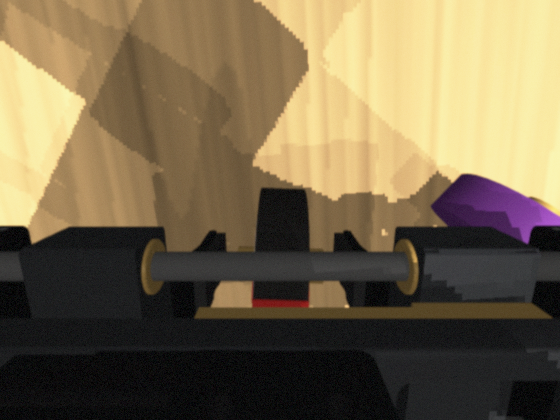

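The fingers straddle the wheel, centred at (283,250), with the knobs in line with the pads and the purple wheel clear on the right. Close now.

Emit:
{"method": "play_rows", "body": {
  "motion": [
    [[0,0,0,0,0,0],[0,0,0,0,0,0],[0,0,0,0,0,0],[0,0,0,0,0,0],[0,0,0,0,0,0],[0,0,0,0,0,0]]
  ],
  "fingers": 0.04
}}

```text
time_s: 4.57
position: [0.5013, -0.2447, 0.0433]
tcp_rot: [[0.082, 0.997, 0.001], [0.997, -0.082, -0.001], [-0.001, 0.001, -1.0]]
force: [-0.7, 0.1, 4.0]
opening: 0.501
grasp_force: 29.9
```

```bash
python3 - <<'E'
from h import *
np.set_printoptions(precision=4,suppress=True)
s=bot.read_state()
print(s['position'],s['time_s'],s['force'],s['opening']*.087,s['grasp_force'])
# Plan (heading h deg from +y toward +x): smooth cubic path start->mouth line
from scipy.interpolate import CubicHermiteSpline as H
p0=s['position'][:2]; o=np.array([.499,.143]); yaw=np.radians(94.28); d=np.array([np.cos(yaw),np.sin(yaw)])
pe=o-.175*d
h0=np.array([.085,.996]); L=.22
sp=H([0,1],[p0,pe],[h0*L,d*L])
R=s['tcp_rot']
for t in np.linspace(0,1,17)[1:]:
    q=sp(t);v=sp(t,1); w=R.T@np.r_[q-p0,0]
    print(t,q,"tool",w[:2],"turn",-(np.degrees(np.arctan2(v[1],v[0]))-90-np.degrees(np.arctan2(R[1,1],R[0,1]))))
print(pe)
E
```

```text
[ 0.5013 -0.2447  0.0433] 4.5667 [-0.696   0.0849  3.9788] 0.0435584805408689 29.930599148465262
0.0625 [ 0.5025 -0.2311] tool [0.0137 0.0001] turn 0.5214445700211918
0.125 [ 0.5037 -0.2176] tool [0.0272 0.0002] turn 0.7634311942445784
0.1875 [ 0.505  -0.2042] tool [0.0407 0.0004] turn 0.8815151029076596
0.25 [ 0.5063 -0.1909] tool [0.0541 0.0006] turn 0.8726602814936264
0.3125 [ 0.5076 -0.1776] tool [0.0674 0.0008] turn 0.7346130401935689
0.375 [ 0.5089 -0.1644] tool [0.0806 0.001 ] turn 0.4659526720291929
0.4375 [ 0.51   -0.1513] tool [0.0938 0.001 ] turn 0.06614955046170579
0.5 [ 0.511  -0.1381] tool [0.107 0.001] turn -0.4643701559503022
0.5625 [ 0.512 -0.125] tool [0.1202 0.0008] turn -1.12415560615187
0.625 [ 0.5127 -0.1118] tool [0.1333 0.0005] turn -1.9106624466115072
0.6875 [ 0.5132 -0.0986] tool [ 0.1465 -0.0001] turn -2.8201899222839124
0.75 [ 0.5136 -0.0854] tool [ 0.1598 -0.0008] turn -3.847831333895339
0.8125 [ 0.5136 -0.0721] tool [ 0.173  -0.0019] turn -4.98744624281947
0.875 [ 0.5134 -0.0587] tool [ 0.1864 -0.0032] turn -6.231663089683604
0.9375 [ 0.5129 -0.0452] tool [ 0.1998 -0.0048] turn -7.571920176114741
1.0 [ 0.5121 -0.0315] tool [ 0.2133 -0.0068] turn -8.998551106169142
[ 0.5121 -0.0315]
```

Converted, 0.07 m is 0.175, 0.065 m is 0.1625, 0.8 degrees is 0.0089.

Emit:
{"method": "play_rows", "body": {
  "motion": [
    [[0.0075,0,0,0,0,0.0022],[0.025,0,0,0,0,0.0056],[0.055,0.0005,0,0,0,0.0089],[0.085,0.001,0,0,0,0.0089],[0.115,0.0013,0,0,0,0.0089],[0.1425,0.0018,0,0,0,0.0089],[0.1625,0.0025,0,0,0,0.0078],[0.175,0.0025,0,0,0,0.0056]]
  ]
}}

```text
time_s: 5.23
position: [0.5099, -0.174, 0.0433]
tcp_rot: [[0.09, 0.996, 0.005], [0.996, -0.09, -0.002], [-0.002, 0.005, -1.0]]
force: [2.2, -0.3, 5.1]
opening: 0.5
grasp_force: 29.9
```

```bash
python3 - <<'E'
from h import *
c=imaging.capture('wrist');s=bot.read_state()
print(s['position'],s['time_s'],s['force'],s['opening']*.087,s['grasp_force'])
t=imaging.capture('top');g=imaging.capture('scene')
o=np.zeros((420,800,3),np.uint8);o[:,:400]=cv2.resize(c['frame'][150:350,180:380],(400,420))
def cr(c):
    u,v=pix(c,s['position']).astype(int); return cv2.resize(c['frame'][v-30:v+30,u-30:u+30],(400,210))
o[:210,400:]=cr(t);o[210:,400:]=cr(g)
cv2.imwrite('pics/r1.png',o[:,:,::-1])
E
```

```text
[ 0.50985317 -0.17331406  0.04328026] 5.2833 [4.17482137 0.58800667 4.98896924] 0.04365142721095197 29.919042219662515
```

View pics/r1.png

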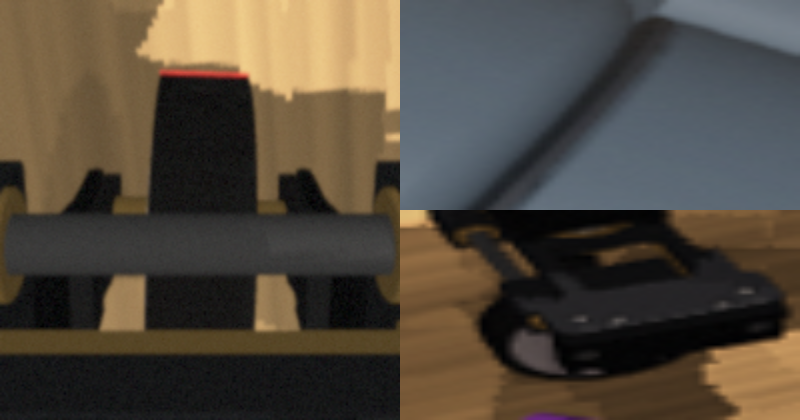

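The red mark is now at the wheel's front (crop (205,75)), so the wheel has turned about a quarter, still upright between the fingers. I'll curve on to the mouth line.

Converted, 0.141 m is 0.3525, 0.09 m is 0.225, -9.5 degrees is -0.1056.

Emit:
{"method": "play_rows", "body": {
  "motion": [
    [[0.02,0,0,0,0,-0.0056],[0.065,-0.0008,0,0,0,-0.0189],[0.115,-0.0023,0,0,0,-0.0333],[0.17,-0.005,0,0,0,-0.05],[0.225,-0.0088,0,0,0,-0.0667],[0.28,-0.0135,0,0,0,-0.0822],[0.325,-0.018,0,0,0,-0.0956],[0.3525,-0.0213,0,0,0,-0.1056]]
  ]
}}

```text
time_s: 6.05
position: [0.5143, -0.0315, 0.0433]
tcp_rot: [[-0.077, 0.997, 0.006], [0.997, 0.077, -0.001], [-0.001, 0.005, -1.0]]
force: [4.2, -0.6, 6.0]
opening: 0.502
grasp_force: 29.9
```

```bash
cat >> h.py <<'E'
def dk(p=None):
    s=bot.read_state();p=s['position'] if p is None else p
    a=np.radians(94.28);d=np.array([np.cos(a),np.sin(a)]);q=np.array(p)[:2]-[.499,.143];R=s['tcp_rot'];f=s['force'][:2]
    n=np.array([-d[1],d[0]])
    print("t",s['time_s'],"dock x,y mm",(1e3*q@d).round(2),(1e3*q@n).round(2),"z",(1e3*s['position'][2]).round(2),"yaw err",(np.degrees(np.arctan2(R[1,1],R[0,1]))-4.28).round(2),"F dock",(f@d).round(2),(f@n).round(2),s['force'][2].round(2),"grip",s['opening']*87,s['grasp_force'].round(1))
E
python3 - <<'E'
from h import *
dk();imaging.capture('top');dk()
s=bot.read_state();print(s['position'],s['tcp_rot'].round(3).tolist(),delta([.512,-.0315,.043],4.28))
E
```

```text
Traceback (most recent call last):
  File "h.py", line 19, in dk
    print("t",s['time_s'],"dock x,y mm",(1e3*q@d).round(2),(1e3*q@n).round(2),"z",(1e3*s['position'][2]).round(2),"yaw err",(np.degrees(np.arctan2(R[1,1],R[0,1]))-4.28).round(2),"F dock",(f@d).round(2),(f@n).round(2),s['force'][2].round(2),"grip",s['opening']*87,s['grasp_force'].round(1))
                                                                                                                                                                                                                                                                       ^^^^^^^^^^^^^^^^^^^^^^
AttributeError: 'float' object has no attribute 'round'
```

```bash
sed -i "s/s\['grasp_force'\].round(1)/s['grasp_force']/" h.py
python3 - <<'E'
from h import *
dk();c=imaging.capture('wrist');dk()
s=bot.read_state();print(s['position'])
save(c,'w3.png')
E
```

```text
t 6.05 dock x,y mm -175.16 -2.2 z 43.27 yaw err 0.13 F dock -0.92 -4.17 5.99 grip 43.70087125384084 29.92873448976752
t 6.1 dock x,y mm -173.68 -2.08 z 43.29 yaw err 0.18 F dock 1.55 -4.8 3.69 grip 43.60936155054889 29.93591569360433
[ 0.51404045 -0.03004374  0.04329312]
```

View pics/w3.png

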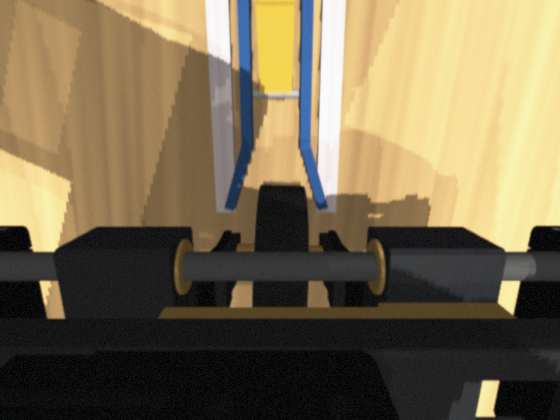

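The wrist view shows the mouth just ahead: cheek tips at (232,207) and (323,207), lane centre near column 277, catch at (277,60), wheel centred on column 282. That puts the wheel a little to the right.

```bash
python3 - <<'E'
from h import *
c=imaging.capture('wrist')
for n,q,z in(("tips",(277.5,207),.012),("lane",(276,130),.012),("lane far",(276,40),.012),("catch low",(276.5,94),.004),("rail",(276.5,190),.005),("hinge",(276,96),.004),("wheel top",(282.5,190),.06),("knobs",(283,248),.045)):
    print(n);dk(ray(c,q,z))
print(ray(c,(282.5,190),.06),bot.read_state()['position'])
E
```

```text
tips
t 6.15 dock x,y mm -152.79 -0.7 z 43.31 yaw err 0.17 F dock -2.16 -3.74 5.91 grip 43.691927399783644 29.930738029615895
lane
t 6.15 dock x,y mm -108.47 0.24 z 43.31 yaw err 0.17 F dock -2.16 -3.74 5.91 grip 43.691927399783644 29.930738029615895
lane far
t 6.15 dock x,y mm -62.92 0.29 z 43.31 yaw err 0.17 F dock -2.16 -3.74 5.91 grip 43.691927399783644 29.930738029615895
catch low
t 6.15 dock x,y mm -88.71 0.02 z 43.31 yaw err 0.17 F dock -2.16 -3.74 5.91 grip 43.691927399783644 29.930738029615895
rail
t 6.15 dock x,y mm -143.94 -0.07 z 43.31 yaw err 0.17 F dock -2.16 -3.74 5.91 grip 43.691927399783644 29.930738029615895
hinge
t 6.15 dock x,y mm -89.79 0.3 z 43.31 yaw err 0.17 F dock -2.16 -3.74 5.91 grip 43.691927399783644 29.930738029615895
wheel top
t 6.15 dock x,y mm -132.86 -2.77 z 43.31 yaw err 0.17 F dock -2.16 -3.74 5.91 grip 43.691927399783644 29.930738029615895
knobs
t 6.15 dock x,y mm -165.33 -3.46 z 43.31 yaw err 0.17 F dock -2.16 -3.74 5.91 grip 43.691927399783644 29.930738029615895
[0.51168294 0.01071299 0.06      ] [ 0.5142328  -0.0312869   0.04330847]
```

Converted, 0.04 m is 0.1, 0.035 m is 0.0875, -3.5 degrees is -0.0389.

Emit:
{"method": "play_rows", "body": {
  "motion": [
    [[0.01,-0.0008,-0.001,0,0,-0.0222],[0.025,-0.003,-0.002,0,0,-0.0389],[0.0425,-0.005,-0.002,0,0,-0.0422],[0.06,-0.007,-0.002,0,0,-0.0389],[0.075,-0.0083,-0.002,0,0,-0.0278],[0.0875,-0.0088,-0.002,0,0,-0.0133],[0.095,-0.0088,-0.002,0,0,0],[0.1,-0.0088,-0.002,0,0,0]]
  ]
}}

```text
time_s: 6.82
position: [0.506, 0.0067, 0.0434]
tcp_rot: [[-0.074, 0.997, 0.001], [0.997, 0.074, -0.0], [-0.0, 0.001, -1.0]]
force: [4.6, -1.1, -0.0]
opening: 0.504
grasp_force: 29.9
```

```bash
python3 - <<'E'
from h import *
dk();c=imaging.capture('wrist');dk();imaging.capture('top');dk()
cv2.imwrite('pics/w4.png',cv2.resize(c['frame'][0:320,160:400],(600,800))[:600,:,::-1])
E
```

```text
t 6.8167 dock x,y mm -136.44 3.16 z 43.35 yaw err -0.02 F dock -1.46 -4.46 -0.04 grip 43.858650134312185 29.92029754597752
t 6.8667 dock x,y mm -136.28 3.21 z 43.34 yaw err 0.03 F dock 0.06 -5.19 -0.51 grip 43.8385079820511 29.93414718472195
t 6.9167 dock x,y mm -136.49 3.2 z 43.34 yaw err 0.02 F dock 0.4 -4.81 0.04 grip 44.24908909301226 29.939321515266784
```

View pics/w4.png

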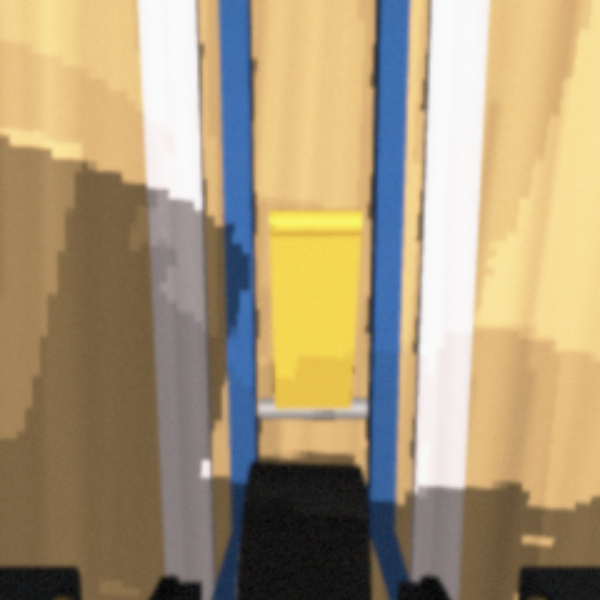

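The wheel is in the lane entrance but about 3 mm to the left: wheel column 304 against lane centre 311 in the crop, with the left cheek pushing back at 4.5 N. I'll ease it back to the middle.

Converted, 0.01 m is 0.025, 0.003 m is 0.0075, 1 degrees is 0.0111.

Emit:
{"method": "play_rows", "body": {
  "motion": [
    [[0.0025,0.0025,0,0,0,0.0056],[0.005,0.005,0,0,0,0.0111],[0.01,0.0075,0,0,0,0.0111],[0.015,0.0085,0,0,0,0.0111],[0.02,0.0085,0,0,0,0.0056],[0.025,0.0085,0,0,0,0],[0.025,0.0085,0,0,0,0]]
  ]
}}

```text
time_s: 7.5
position: [0.5061, 0.0171, 0.0433]
tcp_rot: [[-0.075, 0.997, -0.004], [0.997, 0.075, 0.001], [0.001, -0.004, -1.0]]
force: [0.0, 0.1, 5.3]
opening: 0.503
grasp_force: 29.9
```

```bash
python3 - <<'E'
from h import *
dk();c=imaging.capture('wrist');dk();imaging.capture('top');dk()
cv2.imwrite('pics/w5.png',cv2.resize(c['frame'][0:320,160:400],(600,800))[:600,:,::-1])
E
```

```text
t 7.5 dock x,y mm -126.08 2.33 z 43.27 yaw err 0.04 F dock 0.12 -0.03 5.31 grip 43.78404456598053 29.93888598655758
t 7.55 dock x,y mm -126.19 2.32 z 43.26 yaw err 0.03 F dock -0.02 0.86 4.91 grip 43.50379590639385 29.938710330679896
t 7.6 dock x,y mm -126.25 2.31 z 43.27 yaw err 0.02 F dock -0.66 0.76 5.16 grip 43.963503725380846 29.938619803942856
```

Converted, 0.022 m is 0.055, 0.02 m is 0.05, 0.5 degrees is 0.0056.

Emit:
{"method": "play_rows", "body": {
  "motion": [
    [[0.0075,0.0018,0,0,0,0.0033],[0.0175,0.0035,0,0,0,0.0056],[0.0275,0.004,0,0,0,0.0033],[0.035,0.004,0,0,0,0],[0.0425,0.004,0,0,0,0],[0.05,0.004,0,0,0,0],[0.055,0.004,0,0,0,0],[0.055,0.004,0,0,0,0]]
  ]
}}

```text
time_s: 8.27
position: [0.5057, 0.0372, 0.0441]
tcp_rot: [[-0.078, 0.997, -0.005], [0.997, 0.078, -0.002], [-0.002, -0.005, -1.0]]
force: [-3.5, -9.1, 13.1]
opening: 0.507
grasp_force: 29.9
```

```bash
python3 -c "
from h import *
dk();imaging.capture('wrist');dk();imaging.capture('top');dk()"
```

```text
t 8.2667 dock x,y mm -106.04 1.22 z 44.14 yaw err 0.2 F dock -8.86 4.18 13.12 grip 44.125358109512554 29.879665309053962
t 8.3167 dock x,y mm -106.16 1.19 z 44.11 yaw err 0.18 F dock -8.46 4.66 12.95 grip 43.45388924552105 29.87936810881365
t 8.3667 dock x,y mm -106.22 1.23 z 44.07 yaw err 0.17 F dock -8.64 3.99 12.35 grip 43.620654460891586 29.879092616174603
```

The wheel has met the catch's hinge. I'll raise the hand along with the climb.

Converted, 0.012 m is 0.03, 0.008 m is 0.02.

Emit:
{"method": "play_rows", "body": {
  "motion": [
    [[0,0,-0.0025,0,0,0],[0.005,0,-0.005,0,0,0],[0.01,0,-0.0075,0,0,0],[0.015,0,-0.01,0,0,0],[0.02,0,-0.0113,0,0,0],[0.025,0,-0.0125,0,0,0],[0.03,0,-0.0125,0,0,0],[0.03,0,-0.0125,0,0,0]]
  ]
}}

```text
time_s: 9.03
position: [0.505, 0.0513, 0.0482]
tcp_rot: [[-0.075, 0.997, -0.005], [0.997, 0.075, 0.001], [0.001, -0.005, -1.0]]
force: [-4.8, -1.7, 6.2]
opening: 0.505
grasp_force: 29.9
```

```bash
python3 -c "
from h import *
dk();imaging.capture('wrist');dk();imaging.capture('top');dk()"
```

```text
t 9.0333 dock x,y mm -91.88 0.87 z 48.16 yaw err 0.04 F dock -1.36 4.93 6.19 grip 43.91768163492329 29.9287187554728
t 9.0833 dock x,y mm -91.97 0.89 z 48.15 yaw err 0.05 F dock -0.96 4.69 6.15 grip 43.97906751022096 29.928569318144582
t 9.1333 dock x,y mm -92.0 0.87 z 48.13 yaw err 0.05 F dock -1.69 4.46 6.4 grip 43.53222277285294 29.92851102462737
```

Converted, 0.03 m is 0.075, -0.0008 m is -0.002.

Emit:
{"method": "play_rows", "body": {
  "motion": [
    [[0.0075,-0.001,-0.0008,0,0,0],[0.0175,-0.002,-0.0015,0,0,0],[0.0275,-0.0025,-0.0025,0,0,0],[0.04,-0.0025,-0.0025,0,0,0],[0.05,-0.0025,-0.0025,0,0,0],[0.06,-0.0025,-0.0025,0,0,0],[0.07,-0.0025,-0.0025,0,0,0],[0.075,-0.0025,-0.0025,0,0,0]]
  ]
}}

```text
time_s: 9.8
position: [0.5043, 0.081, 0.0491]
tcp_rot: [[-0.075, 0.997, 0.001], [0.997, 0.075, 0.0], [0.0, 0.001, -1.0]]
force: [-0.4, 0.1, -4.8]
opening: 0.503
grasp_force: 29.9
```

```bash
python3 -c "
from h import *
dk();imaging.capture('wrist');dk();imaging.capture('top');dk()"
```

```text
t 9.8 dock x,y mm -62.25 -0.62 z 49.13 yaw err 0.04 F dock 0.11 0.38 -4.82 grip 43.75229100733905 29.91939584222564
t 9.85 dock x,y mm -62.14 -0.62 z 49.21 yaw err 0.04 F dock 0.45 0.76 -5.32 grip 43.93707787040119 29.920060576150718
t 9.9 dock x,y mm -62.51 -0.6 z 49.27 yaw err 0.04 F dock 0.4 0.68 -5.53 grip 43.80371553837524 29.919942182095838
```

Converted, 0.018 m is 0.045, 0.0012 m is 0.003.

Emit:
{"method": "play_rows", "body": {
  "motion": [
    [[0.005,0,0.0013,0,0,0],[0.0125,-0.0008,0.0025,0,0,0],[0.02,-0.0013,0.003,0,0,0],[0.0275,-0.0013,0.003,0,0,0],[0.035,-0.0013,0.003,0,0,0],[0.04,-0.0013,0.0035,0,0,0],[0.045,-0.0013,0.0043,0,0,0],[0.045,-0.0013,0.005,0,0,0]]
  ]
}}

```text
time_s: 10.57
position: [0.5032, 0.0985, 0.048]
tcp_rot: [[-0.075, 0.997, 0.003], [0.997, 0.075, 0.0], [-0.0, 0.003, -1.0]]
force: [0.5, -0.4, 1.6]
opening: 0.506
grasp_force: 29.9
```

```bash
python3 -c "
from h import *
dk();imaging.capture('wrist');dk();imaging.capture('top');dk()"
```

```text
t 10.5667 dock x,y mm -44.67 -0.84 z 47.98 yaw err 0.03 F dock -0.46 -0.52 1.63 grip 44.00425355170377 29.920819936196494
t 10.6167 dock x,y mm -44.85 -0.82 z 47.97 yaw err 0.03 F dock -0.2 -1.45 1.96 grip 43.74269511348306 29.919997052238614
t 10.6667 dock x,y mm -44.99 -0.77 z 47.95 yaw err 0.02 F dock -0.94 -1.71 2.07 grip 43.80068600291566 29.91929691972473
```

Converted, 0.018 m is 0.045, 0.016 m is 0.04.

Emit:
{"method": "play_rows", "body": {
  "motion": [
    [[0.005,0,0.0003,0,0,0],[0.0125,0,0.001,0,0,0],[0.02,0,0.0025,0,0,0],[0.0275,0,0.0045,0,0,0],[0.035,0,0.007,0,0,0],[0.04,0,0.0088,0,0,0],[0.045,0,0.0105,0,0,0],[0.045,0,0.0113,0,0,0]]
  ]
}}

```text
time_s: 11.33
position: [0.5021, 0.1177, 0.0434]
tcp_rot: [[-0.074, 0.997, 0.004], [0.997, 0.074, 0.002], [0.001, 0.004, -1.0]]
force: [3.1, 6.1, 6.0]
opening: 0.501
grasp_force: 29.9
```

```bash
python3 -c "
from h import *
dk();c=imaging.capture('wrist');dk();t=imaging.capture('top');dk();save(t,'t2.png');save(c,'w6.png')"
```

```text
t 11.3333 dock x,y mm -25.43 -1.21 z 43.41 yaw err -0.01 F dock 5.9 -3.51 6.02 grip 43.591736174772706 29.948303140663484
t 11.3833 dock x,y mm -25.49 -1.19 z 43.42 yaw err -0.01 F dock 6.19 -3.09 6.04 grip 43.99739933723951 29.94770612258435
t 11.4333 dock x,y mm -25.49 -1.18 z 43.46 yaw err -0.01 F dock 5.48 -3.75 5.03 grip 43.590462818501905 29.94653626690706
```

View pics/w6.png

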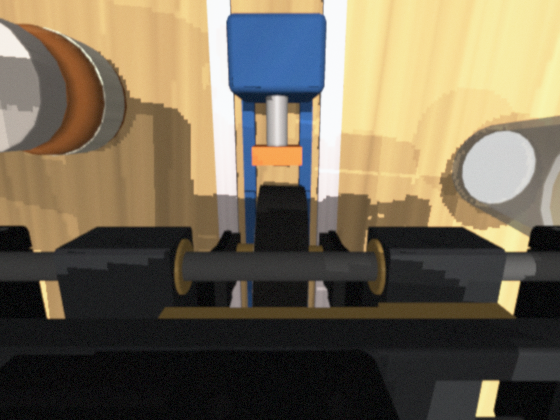

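The wheel is past the catch tip, which pushes it forward about 6 N. The orange buffer face is at (277,165) just ahead, jar and beaker clear.

```bash
python3 -c "
from h import *
c=imaging.capture('wrist')
for q in((277,164),(277,147)): dk(ray(c,q,.052))
"
```

```text
t 11.4833 dock x,y mm 25.37 0.32 z 43.47 yaw err -0.02 F dock 5.55 -4.0 5.64 grip 43.63965458224791 29.946379770553904
t 11.4833 dock x,y mm 32.79 0.3 z 43.47 yaw err -0.02 F dock 5.55 -4.0 5.64 grip 43.63965458224791 29.946379770553904
```

Converted, 0.006 m is 0.015, 0.005 m is 0.0125.

Emit:
{"method": "play_rows", "body": {
  "motion": [
    [[0.0025,0,0,0,0,0],[0.005,0,0,0,0,0],[0.0075,0,0,0,0,0],[0.01,0,0,0,0,0],[0.0125,0,0,0,0,0],[0.015,0,0,0,0,0],[0.015,0,0,0,0,0],[0.015,0,0,0,0,0]]
  ]
}}

```text
time_s: 12.15
position: [0.5018, 0.1219, 0.0433]
tcp_rot: [[-0.075, 0.997, 0.003], [0.997, 0.075, -0.0], [-0.0, 0.003, -1.0]]
force: [5.5, 0.6, 5.7]
opening: 0.507
grasp_force: 29.9
```

```bash
python3 -c "
from h import *
dk();imaging.capture('top');dk()"
```

```text
t 12.15 dock x,y mm -21.22 -1.24 z 43.28 yaw err 0.0 F dock 0.23 -5.49 5.69 grip 44.11969674714225 29.923475772120582
t 12.2 dock x,y mm -21.21 -1.22 z 43.28 yaw err 0.0 F dock 0.57 -4.75 4.16 grip 43.8365672291435 29.923261692529195
```

Converted, 0.005 m is 0.0125, 0.001 m is 0.0025.

Emit:
{"method": "play_rows", "body": {
  "motion": [
    [[0.0025,0.0013,0,0,0,0],[0.005,0.0025,0,0,0,0],[0.0075,0.0025,0,0,0,0],[0.01,0.0025,0,0,0,0],[0.0125,0.0025,0,0,0,0],[0.0125,0.0025,0,0,0,0]]
  ]
}}

```text
time_s: 12.7
position: [0.5017, 0.1271, 0.0433]
tcp_rot: [[-0.075, 0.997, 0.002], [0.997, 0.075, -0.0], [-0.0, 0.002, -1.0]]
force: [3.4, 1.8, 6.3]
opening: 0.502
grasp_force: 29.9
```

```bash
python3 -c "
from h import *
dk();imaging.capture('top');dk()"
```

```text
t 12.7 dock x,y mm -16.1 -1.5 z 43.25 yaw err 0.0 F dock 1.5 -3.51 6.27 grip 43.64410377391066 29.922207468698616
t 12.75 dock x,y mm -16.15 -1.49 z 43.25 yaw err 0.0 F dock 0.4 -3.23 6.6 grip 43.800534494583125 29.922277288205805
```

Emit:
{"method": "play_rows", "body": {
  "motion": [
    [[0.0013,0,0,0,0,0],[0.0025,0,0,0,0,0],[0.0038,0,0,0,0,0],[0.005,0,0,0,0,0],[0.005,0,0,0,0,0]]
  ]
}}

```text
time_s: 13.17
position: [0.5016, 0.129, 0.0433]
tcp_rot: [[-0.075, 0.997, 0.002], [0.997, 0.075, -0.0], [-0.0, 0.002, -1.0]]
force: [4.0, 1.2, 6.8]
opening: 0.503
grasp_force: 29.9
```

```bash
python3 -c "
from h import *
dk();imaging.capture('top');dk();imaging.capture('top');dk()"
```

```text
t 13.1667 dock x,y mm -14.18 -1.55 z 43.27 yaw err 0.0 F dock 0.88 -4.12 6.75 grip 43.72785250952624 29.921829412996885
t 13.2167 dock x,y mm -14.21 -1.52 z 43.26 yaw err 0.0 F dock 0.38 -4.05 6.93 grip 43.71882614679507 29.92189838012564
t 13.2667 dock x,y mm -14.17 -1.5 z 43.24 yaw err 0.0 F dock 0.35 -2.71 6.56 grip 43.59567242009959 29.921928863186622
```

Converted, 0.002 m is 0.005, 0.0015 m is 0.0038.

Emit:
{"method": "play_rows", "body": {
  "motion": [
    [[0.0013,0,0,0,0,0],[0.0025,0,0,0,0,0],[0.0038,0,0,0,0,0],[0.005,0,0,0,0,0],[0.005,0,0,0,0,0]]
  ]
}}

```text
time_s: 13.68
position: [0.5015, 0.1304, 0.0433]
tcp_rot: [[-0.075, 0.997, 0.002], [0.997, 0.075, -0.001], [-0.001, 0.002, -1.0]]
force: [3.2, -1.7, 5.6]
opening: 0.504
grasp_force: 29.9
```

```bash
python3 -c "
from h import *
dk();imaging.capture('top');dk();imaging.capture('top');dk()"
```

```text
t 13.6833 dock x,y mm -12.75 -1.57 z 43.26 yaw err 0.04 F dock -1.89 -3.05 5.62 grip 43.8060446786297 29.898876727602328
t 13.7333 dock x,y mm -12.74 -1.59 z 43.26 yaw err 0.04 F dock -1.9 -4.52 5.67 grip 43.34585635452224 29.89900047341507
t 13.7833 dock x,y mm -12.75 -1.59 z 43.26 yaw err 0.03 F dock -1.81 -3.43 6.07 grip 43.71876314687054 29.89906405517104
```

Touch was felt at dock x of about -14 mm. I'll continue in small, force-checked steps.

Converted, 0.003 m is 0.0075, 0.0024 m is 0.006.

Emit:
{"method": "play_rows", "body": {
  "motion": [
    [[0.0015,0,0,0,0,0],[0.003,0,0,0,0,0],[0.0045,0,0,0,0,0],[0.006,0,0,0,0,0],[0.0075,0,0,0,0,0],[0.0075,0,0,0,0,0]]
  ]
}}

```text
time_s: 14.28
position: [0.5015, 0.1324, 0.0433]
tcp_rot: [[-0.076, 0.997, 0.002], [0.997, 0.076, -0.002], [-0.003, 0.002, -1.0]]
force: [4.4, -6.5, 7.3]
opening: 0.503
grasp_force: 29.9
```

```bash
python3 -c "
from h import *
dk();imaging.capture('top');dk();imaging.capture('top');dk()"
```

```text
t 14.2833 dock x,y mm -10.79 -1.67 z 43.27 yaw err 0.1 F dock -6.85 -3.9 7.28 grip 43.76378926944552 29.859049323968065
t 14.3333 dock x,y mm -10.82 -1.65 z 43.26 yaw err 0.09 F dock -7.03 -3.45 6.07 grip 43.46710709636007 29.85885986185167
t 14.3833 dock x,y mm -10.81 -1.69 z 43.27 yaw err 0.09 F dock -7.28 -4.0 6.42 grip 43.75277936641384 29.859017126218532
```

Converted, 0.0024 m is 0.006, 0.0018 m is 0.0045.

Emit:
{"method": "play_rows", "body": {
  "motion": [
    [[0.0015,0,0,0,0,0],[0.003,0,0,0,0,0],[0.0045,0,0,0,0,0],[0.006,0,0,0,0,0],[0.006,0,0,0,0,0],[0.006,0,0,0,0,0]]
  ]
}}

```text
time_s: 14.88
position: [0.5014, 0.1339, 0.0433]
tcp_rot: [[-0.077, 0.997, 0.002], [0.997, 0.077, -0.004], [-0.004, 0.001, -1.0]]
force: [3.8, -10.4, 6.7]
opening: 0.5
grasp_force: 29.8
```

```bash
python3 -c "
from h import *
dk();c=imaging.capture('scene');dk();t=imaging.capture('top');dk()
u,v=pix(c,[.501,.11,.03]).astype(int);print(u,v)
a=cv2.resize(c['frame'][v-35:v+35,u-45:u+45],(800,600),interpolation=cv2.INTER_CUBIC)
cv2.imwrite('pics/s2.png',a[:,:,::-1])
hsv=cv2.cvtColor(c['frame'],cv2.COLOR_RGB2HSV)
w=np.zeros(hsv.shape[:2],bool);w[v-40:v+40,u-60:u+50]=1
m=w&(hsv[...,0]>24)&(hsv[...,0]<34)&(hsv[...,1]>190);print(m.sum(),np.argwhere(m)[:,::-1].mean(0) if m.any() else 0)
"
```

```text
t 14.8833 dock x,y mm -9.26 -1.72 z 43.29 yaw err 0.14 F dock -10.65 -3.06 6.71 grip 43.47173003808351 29.82881253628875
t 14.9333 dock x,y mm -9.27 -1.71 z 43.28 yaw err 0.14 F dock -10.44 -3.15 6.26 grip 43.74089379117868 29.8288569774013
t 14.9833 dock x,y mm -9.26 -1.72 z 43.28 yaw err 0.14 F dock -10.36 -4.34 5.88 grip 43.563887976302325 29.8288898537794
311 204
1 [341. 201.]
```

View pics/s2.png

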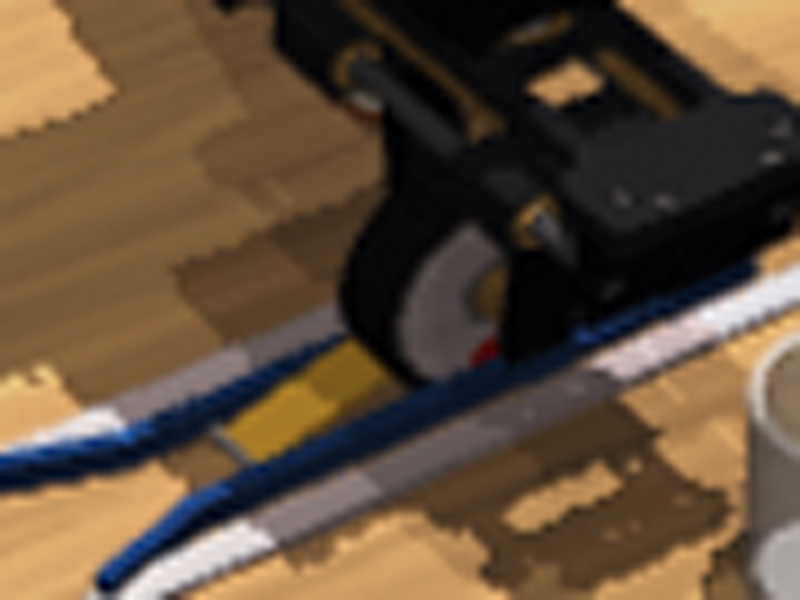

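The scene crop shows the wheel upright at (430,290). The catch rises from its hinge at (235,445) to about (370,350), right behind the tread. I'll compare that with the projected fully-up and not-up positions.

```bash
python3 - <<'E'
from h import *
c=imaging.capture('scene');dk()
a=np.radians(94.28);d=np.array([np.cos(a),np.sin(a),0]);n=np.array([-d[1],d[0],0])
u0,v0=266,169
S=lambda X:((pix(c,X)-[u0,v0])*[800/90,600/70]).round()
o=np.array([.499,.143,0])
for hx in(-.0905,):
  print("hinge",S(o+d*hx+n*.007+[0,0,.004]),S(o+d*hx-n*.007+[0,0,.004]))
  for th in(0,.1,.2,.3,.4):
    b=.57-th; X=o+d*(hx+.046*np.cos(b))+[0,0,.004+.046*np.sin(b)]
    print(th,S(X+n*.007),S(X-n*.007))
hsv=cv2.cvtColor(c['frame'],cv2.COLOR_RGB2HSV)
m=((hsv[...,0]>18)&(hsv[...,0]<32)&(hsv[...,1]>175)); 
for v in range(v0+34,v0+56): print(v,[u for u in range(u0+20,u0+52) if m[v,u]])
print("grid scale px/crop",90/800)
E
```

```text
t 15.0333 dock x,y mm -9.25 -1.7 z 43.27 yaw err 0.13 F dock -11.35 -3.28 4.9 grip 43.99243641463568 29.828769211781037
hinge [226. 426.] [254. 454.]
0 [340. 316.] [369. 343.]
0.1 [346. 323.] [375. 350.]
0.2 [350. 331.] [379. 358.]
0.3 [354. 340.] [382. 367.]
0.4 [356. 350.] [384. 377.]
203 []
204 []
205 [305]
206 []
207 []
208 []
209 [304, 305, 306]
210 [303, 304, 305, 306, 307]
211 [301, 302, 303, 304, 305, 306, 307, 308]
212 [300, 301, 302, 303, 304, 305, 306, 307, 308, 309]
213 [299, 300, 301, 302, 303, 304, 305, 306, 307, 308, 309]
214 [297, 298, 299, 300, 301, 302, 303, 304, 305, 306, 307]
215 [296, 297, 298, 299, 300, 301, 302, 303, 304, 305, 306]
216 [295, 296, 297, 298, 299, 300, 301, 302, 303, 304]
217 [293, 294, 295, 296, 297, 298, 299, 300, 301, 302, 303]
218 [292, 293, 294, 295, 296, 297, 298, 299, 300, 301, 302]
219 [292, 293, 294, 295, 296, 297, 298, 299, 300]
220 [293, 294, 295, 296, 297, 298]
221 [294, 295, 296, 297]
222 []
223 []
224 []
grid scale px/crop 0.1125
```

```bash
python3 - <<'E'
import cv2,numpy as np
def f(im):
    hsv=cv2.cvtColor(im,cv2.COLOR_BGR2HSV)
    m=((hsv[...,0]>18)&(hsv[...,0]<32)&(hsv[...,1]>175))
    for v in range(195,225): 
        r=[u for u in range(284,320) if m[v,u]]
        if r: print(v,r[0],r[-1],len(r))
f(cv2.imread('pics/scene.png'))
E
```

```text
207 303 304 2
208 302 305 4
209 301 306 6
210 300 307 8
211 299 307 9
212 298 306 9
213 297 305 9
214 296 304 9
215 295 303 9
216 294 302 9
217 293 301 9
218 292 300 9
219 292 299 8
220 293 298 6
221 294 296 3
```

Compared with the first picture (fully up: tip at (303,207)), the tip is now at (305,209). The catch is nearly but not fully up, with the buffer at about 4.4 mm. I'll press a little farther.

Converted, 0.0015 m is 0.0038, 0.001 m is 0.0025.

Emit:
{"method": "play_rows", "body": {
  "motion": [
    [[0.0013,0,0,0,0,0],[0.0025,0,0,0,0,0],[0.0038,0,0,0,0,0],[0.0038,0,0,0,0,0],[0.0038,0,0,0,0,0]]
  ]
}}

```text
time_s: 15.45
position: [0.5012, 0.1347, 0.0433]
tcp_rot: [[-0.077, 0.997, 0.001], [0.997, 0.077, -0.004], [-0.004, 0.001, -1.0]]
force: [3.9, -13.5, 6.4]
opening: 0.5
grasp_force: 29.8
```

```bash
cat >> h.py <<'E'
def tip():
    c=imaging.capture('scene');hsv=cv2.cvtColor(c['frame'],cv2.COLOR_RGB2HSV)
    m=((hsv[...,0]>18)&(hsv[...,0]<32)&(hsv[...,1]>175))
    for v in range(204,223):
        r=[u for u in range(284,320) if m[v,u]]
        if r: print(v,r[0],r[-1],len(r),end='; ')
    print();dk()
E
python3 -c "
from h import *
tip()"
```

```text
206 305 305 1; 207 303 305 3; 208 302 306 5; 209 301 307 7; 210 300 308 9; 211 299 307 9; 212 298 306 9; 213 297 305 9; 214 296 304 9; 215 295 303 9; 216 294 302 9; 217 293 301 9; 218 292 300 9; 219 292 299 8; 220 293 298 6; 221 294 296 3; 
t 15.5 dock x,y mm -8.43 -1.56 z 43.26 yaw err 0.15 F dock -13.62 -2.81 7.1 grip 43.60750374010603 29.83309466530045
```

The catch has sprung up: its outline now matches the initial one. I'll hold briefly, then ease back onto it.

Converted, -0.002 m is -0.005, -0.0015 m is -0.0038.

Emit:
{"method": "play_rows", "body": {
  "motion": [
    [[0,0,0,0,0,0],[0,0,0,0,0,0],[0,0,0,0,0,0],[-0.0013,0,0,0,0,0],[-0.0025,0,0,0,0,0],[-0.0038,0,0,0,0,0],[-0.005,0,0,0,0,0],[-0.005,0,0,0,0,0]]
  ]
}}

```text
time_s: 16.17
position: [0.5011, 0.1343, 0.0432]
tcp_rot: [[-0.076, 0.997, 0.001], [0.997, 0.076, -0.002], [-0.002, 0.001, -1.0]]
force: [4.2, -6.2, 6.6]
opening: 0.5
grasp_force: 29.9
```

```bash
python3 -c "
from h import *
tip()"
```

```text
207 303 305 3; 208 302 307 6; 209 301 307 7; 210 300 308 9; 211 299 307 9; 212 298 306 9; 213 297 305 9; 214 296 304 9; 215 295 303 9; 216 294 302 9; 217 293 301 9; 218 292 300 9; 219 292 299 8; 220 293 298 6; 221 294 296 3; 
t 16.2167 dock x,y mm -8.86 -1.52 z 43.24 yaw err 0.06 F dock -6.58 -3.64 5.44 grip 43.988371072824364 29.878074328771618
```

Converted, -0.0017 m is -0.0043, 0.0009 m is 0.0023.

Emit:
{"method": "play_rows", "body": {
  "motion": [
    [[-0.0015,0.0008,-0.001,0,0,0],[-0.003,0.0015,-0.002,0,0,0],[-0.0043,0.0023,-0.003,0,0,0],[-0.0043,0.0023,-0.003,0,0,0]]
  ]
}}

```text
time_s: 16.55
position: [0.5011, 0.1336, 0.0434]
tcp_rot: [[-0.075, 0.997, -0.001], [0.997, 0.075, -0.001], [-0.001, -0.001, -1.0]]
force: [4.8, -4.1, -2.2]
opening: 0.503
grasp_force: 29.9
```

```bash
python3 -c "
from h import *
tip()"
```

```text
206 304 304 1; 207 303 305 3; 208 302 306 5; 209 301 307 7; 210 300 308 9; 211 299 308 10; 212 298 306 9; 213 297 305 9; 214 296 304 9; 215 295 303 9; 216 294 302 9; 217 293 301 9; 218 292 300 9; 219 292 299 8; 220 293 298 6; 221 294 296 3; 
t 16.6 dock x,y mm -9.56 -1.4 z 43.38 yaw err 0.03 F dock -5.55 -3.18 -1.99 grip 43.7408520249984 29.881824045405665
```

Converted, -0.0013 m is -0.0033, -0.001 m is -0.0025.

Emit:
{"method": "play_rows", "body": {
  "motion": [
    [[-0.0013,0.001,0.0008,0,0,0],[-0.0025,0.0015,0.0013,0,0,0],[-0.0033,0.0015,0.0013,0,0,0],[-0.0033,0.0015,0.0013,0,0,0]]
  ]
}}

```text
time_s: 16.93
position: [0.5012, 0.1334, 0.0433]
tcp_rot: [[-0.075, 0.997, -0.002], [0.997, 0.075, 0.0], [0.0, -0.002, -1.0]]
force: [1.9, 0.4, 0.9]
opening: 0.504
grasp_force: 29.9
```

```bash
python3 -c "
from h import *
tip()"
```

```text
206 304 304 1; 207 303 305 3; 208 302 306 5; 209 301 307 7; 210 300 308 9; 211 299 307 9; 212 298 306 9; 213 297 305 9; 214 296 304 9; 215 295 303 9; 216 294 302 9; 217 293 301 9; 218 292 300 9; 219 292 299 8; 220 293 298 6; 221 294 296 3; 
t 16.9833 dock x,y mm -9.75 -1.5 z 43.33 yaw err 0.01 F dock -0.7 -2.57 0.72 grip 43.761625222396724 29.913842854184622
```

Forces are near zero with the catch holding the wheel. Release now.

Emit:
{"method": "play_rows", "body": {
  "motion": [
    [[0,0,0,0,0,0],[0,0,0,0,0,0],[0,0,0,0,0,0],[0,0,0,0,0,0],[0,0,0,0,0,0],[0,0,0,0,0,0]]
  ],
  "fingers": 0.065
}}

```text
time_s: 17.48
position: [0.5016, 0.1332, 0.0434]
tcp_rot: [[-0.075, 0.997, -0.001], [0.997, 0.075, -0.0], [0.0, -0.001, -1.0]]
force: [0.1, -0.6, 0.0]
opening: 0.737
grasp_force: 0.0
```

```bash
python3 -c "
from h import *
tip()"
```

```text
206 304 304 1; 207 303 305 3; 208 302 306 5; 209 301 307 7; 210 300 308 9; 211 299 307 9; 212 298 306 9; 213 297 305 9; 214 296 304 9; 215 295 303 9; 216 294 302 9; 217 293 301 9; 218 292 300 9; 219 292 299 8; 220 293 298 6; 221 294 296 3; 
t 17.5333 dock x,y mm -10.07 -1.99 z 43.45 yaw err 0.01 F dock -0.78 0.19 0.47 grip 64.27171393482308 0.0
```

Converted, -0.15 m is -0.375, -0.01 m is -0.025.

Emit:
{"method": "play_rows", "body": {
  "motion": [
    [[0,0,-0.025,0,0,0],[0,0,-0.075,0,0,0],[0,0,-0.125,0,0,0],[0,0,-0.2,0,0,0],[0,0,-0.275,0,0,0],[0,0,-0.35,0,0,0],[0,0,-0.375,0,0,0],[0,0,-0.375,0,0,0]]
  ]
}}

```text
time_s: 18.2
position: [0.5039, 0.1333, 0.1969]
tcp_rot: [[-0.075, 0.997, 0.007], [0.997, 0.075, 0.0], [-0.0, 0.007, -1.0]]
force: [0.3, -0.6, -0.1]
opening: 0.749
grasp_force: 0.0
```

```bash
python3 -c "
from h import *
tip();c=imaging.capture('wrist');dk()
for k in('disc','axle','catch','buffer'):
  for r in finder.recognise('wrist',k)[:1]: print(k,r['at'],r['confidence'])
  for r in finder.recognise('scene',k)[:2]: print(' scene',k,r['at'],r['confidence'])
h=cv2.cvtColor(c['frame'],cv2.COLOR_RGB2HSV);m=(h[...,0]<13)&(h[...,1]>170);m[:,:200]=0;m[:,350:]=0
q=np.argwhere(m);print(len(q),q.min(0) if len(q) else 0,q.max(0) if len(q) else 0)
"
```

```text
206 304 305 2; 207 303 305 3; 208 302 306 5; 209 301 307 7; 210 300 308 9; 211 299 308 10; 212 298 306 9; 213 297 305 9; 214 296 304 9; 215 295 303 9; 216 294 302 9; 217 293 301 9; 218 292 300 9; 219 292 299 8; 220 293 298 6; 221 294 296 3; 
t 18.25 dock x,y mm -10.05 -2.73 z 194.92 yaw err 0.01 F dock 0.08 0.19 -0.85 grip 64.91835882255802 0.0
t 18.3 dock x,y mm -10.05 -1.71 z 193.47 yaw err 0.01 F dock -0.83 0.99 -0.38 grip 64.90476503997203 0.0
disc [0.5008, 0.1379, 0.0772] 0.67
 scene disc [0.5153, 0.1196, 0.0508] 0.97
 scene disc [0.6359, -0.2538, 0.0631] 0.93
axle [0.5006, 0.1407, 0.0743] 0.91
 scene axle [0.6347, -0.2448, 0.0588] 0.69
 scene axle [0.5158, 0.1212, 0.0558] 0.66
catch [0.5022, 0.0762, 0.0213] 0.6
 scene catch [0.5065, 0.0733, 0.019] 0.62
 scene catch [0.517, 0.1182, 0.0044] 0.2
buffer [0.4978, 0.1816, 0.0456] 0.68
 scene buffer [0.5, 0.1821, 0.0465] 0.59
265 [149 200] [419 348]
```

The wheel stands locked in the dock with the catch up and the arm clear, so I'm handing in.

```bash
python3 -c "
from h import *
print(bot.hand_in())"
```

```text
the job is handed in; nothing more can be done
None
```

I rolled the wheel into the dock and over the catch; it stands locked between the raised catch and the buffer, released with the arm clear, and the job is handed in, though `hand_in` returned no verdict (peak push on the buffer about 13.6 N, roughly 5–6 mm by my estimate).

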